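# Find the notch in the carving board's rail and hold the jaw open

### The job

Free the woodblock on the carving board: with the gripper shut, put the fingertips lightly on the red tab at one end of the wooden rail, slide them along the top of the rail until they find the notch, then press the brass catch inside the notch fully down so the steel jaw draws back from the woodblock. Finish while holding the catch down, never pressing hard; do not grasp or lift anything, and leave the woodblock, gouge, mug and jar where they are.

Things in the scene. Friction and masses are not known exactly. Their poses are not given: they have to be found in the camera images.
- board: Plywood carving board clamped to the table, fixed, 270 (x) by 380 (y) by 20 mm thick. Origin: centre of its underside, on the table; +x points away from the robot, y along the rail, z up. On it lie the rail (near edge), the steel jaw (top 33 mm above the table), the woodblock and a low dark stop. Pressing it or anything on it with over 40 N counts as pressing hard.
- rail_mid (a point): Point on the rail's centre line, mid-length, 46 mm above the table, at the level of the strip's top; axes as the board's, y along the rail. The rail is 364 mm long (y -182 to 182). Its middle (|y| under 85 mm) is a lighter wooden strip 30 mm wide, which stays put under a light fingertip. The strip has one notch: see notch_range.
- notch_range (a point): Same point as rail_mid. The notch is 44 mm long (y), cut across the strip's whole width, open above and at both sides. Its centre is somewhere from y = -45 to +45 mm, differs each time and is not reported: feel or look for it. The brass catch fills the notch's length; its top is 10 mm below the strip's top (36 mm above the table).
- sleeve_pos (a point): Point on top of the rail's dark sleeve at the +y end, at its middle, 48 mm above the table (y = 133.5 mm on the rail); there is an equal sleeve at the -y end. Each is 34 mm wide and covers |y| 85 to 182 mm, a tab on its outermost 30 mm. Going inwards the top steps down 2 mm from tab to sleeve and 2 mm from sleeve to strip.
- red_tab: Red plastic plate, fixed on one end of the rail (either end), 34 mm across the rail by 30 mm along it, 2 mm thick; origin at the centre of its underside, its top 50 mm above the table. The sweep starts here.
- blue_tab: Blue plastic plate of the same size on the rail's other end.
- catch (a joint): Travel of the brass catch in the notch, m: 0 up, 0.006 fully down (vertical). It springs back when let go; it needs about 1 N per mm, 6 N fully down.
- jaw (a joint): Opening of the steel jaw, m: 0 against the woodblock, 0.008 fully drawn back. It is linked to the catch and follows it.
- block: Loose plywood woodblock lying on the board, 160 by 260 by 18 mm, its top 38 mm above the table; origin at the centre of its underside. Leave alone.
- gouge: Loose carving gouge lying on the woodblock, wooden handle 22 mm thick and 110 mm long, whole length about 195 mm; origin under the front of the handle, the blade points to its +x. Leave alone.
- mug: Loose white mug standing on the table beside the board, 76 mm wide, 85 mm tall; origin at the centre of its foot. Leave alone.
- jar: Loose amber jar with a black cap standing on the table beside the board, 68 mm wide, 85 mm tall; origin at the centre of its foot. Leave alone.

How it is judged:
On the way, in this order (a step that is already met when the one before it is completed fails the run):
1. the fingers touch the red tab (contact force between the fingers and red_tab above 0.3 N), for 0.1 s.
2. the fingers, off the tab, slide on the rail with the catch still up (contact force between the fingers and board above 0.3 N and contact force between the fingers and red_tab below 0.05 N and value of joint catch below 0.0002 m), for 0.2 s.
3. the catch is pressed down (value of joint catch above 0.0045 m), for 0.3 s.
At the end, for the whole second after the job is handed in: The fingers hold the catch at least 4.5 mm of its 6 mm down (2 to 40 N on the board), the jaw is drawn back at least 5.5 mm, the woodblock is within 10 mm of its place and the gouge, mug and jar within 20 mm of theirs (value of joint catch above 0.0045 m and value of joint jaw above 0.0055 m and contact force between the fingers and board between 2 and 40 N and distance of block from where it was at the start of the episode below 0.01 m and distance of each of gouge, mug, jar from where it was at the start of the episode below 0.02 m); the arm keeps its last pose, push and grip.
It fails at once if the board, its rail or catch is pressed with more than 40 N (contact force between the fingers and board above 40 N or contact force between the fingers and red_tab above 40 N).
It fails at once if the woodblock is shifted or lifted more than 10 mm (distance of block from where it was at the start of the episode above 0.01 m).
It fails at once if the gouge, mug or jar is moved more than 20 mm (distance of any of gouge, mug, jar from where it was at the start of the episode above 0.02 m).
It also fails if it takes over 72 s, if anything falls off the work surface, if the arm or the gripper's body presses on something with over 40 N, if the wrist force passes 120 N, or if a joint passes its speed limit or range.

### The arm

A 7-joint arm with a two-finger parallel gripper is mounted at the origin on the work surface. World frame = base frame: x ahead of the robot, y to its left, z up, the work surface at z = 0. Lengths are in m, angles in rad, forces in N, time in s.
With the tool pointing down it reaches from about 0.375 to 0.925 m from the base axis. Payload 3.1 kg.
Tool frame: the origin (TCP) lies between the finger pads; the fingertips stand 19 mm ahead of it and the grasp point (between the pads) is the TCP; z points along the fingers, y is the direction in which the jaws open and shut (so a half turn about z gives the same grasp; the last joint's range is limited). The gripper opens to 85 mm and grips with 20 to 120 N. Pads are 22 mm wide; open, the fingers measure 114 mm over their backs; the gripper's body (76 mm by 85 mm) begins 54 mm behind the grasp point. The pads swing forward as they close: fully open they stand 13 mm farther back than shut.
Start: joints at [-1.208, 0.383, 0.044, 1.598, -0.018, 1.161, -0.05], TCP at [0.289, 0.582, 0.25] pointing down, gripper open.
Joint ranges: [-2.61, 2.61], [-0.41, 2.15], [-1.48, 1.57], [0, 2.5], [-1.57, 4.71], [0.05, 1.97], [-2.85, 2.85]. Speed limits (rad/s): [2.79, 2.79, 3.14, 3.14, 3.14, 3.14, 3.14].

### API

Orientations are given as a unit quaternion [x, y, z, w].
In Python, from bench import move_ptp, movel, move_j, move_gripper, pause, inverse_kinematics, read_camera, camera_params, MotionError, sign_off, look_for, tip_of, read_time_s, read_qpos, read_joint_vel, read_effort, read_eef_pos, read_tcp_rot, read_ft_force, read_ft_torque, read_finger_gap gives the robot as it stands. Calls block until the motion is done:
- move_ptp(position, orientation): joint-space move of the TCP to a pose.
- movel(position, orientation=None, speed=0.15): straight line of the TCP; orientation=None keeps the orientation; speed is the mean speed in m/s.
- move_j(angles): joint-space move.
- move_gripper(opening, effort=None): finger opening in m; effort is the grip in N (None keeps the last); returns when the fingers have stopped.
- pause(seconds).
- inverse_kinematics(position, orientation): joint angles nearest the present ones, or None.
- read_camera(name): name is "side" or "top"; returns the picture (420x560x3 uint8, red, green, blue); there is no depth.
- camera_params(name): a dict with "K" (3x3 intrinsics, pixels), "camera_from_world" (4x4, takes a point from world to camera coordinates). Camera axes: x right, y down, z forward; pixel columns grow to the right and rows downward; lengths in m; the calibration is good to about 2 mm. A picture is of the moment at which its call begins. camera_params takes no time and is no camera call.
A pose or a line that the arm cannot do raises MotionError and nothing moves.
- sign_off(): hands the job in, once; it reports no verdict.
Trained networks look in the newest picture that a camera, given by its name, has taken for a name from the list of things; names that differ only in an ending like _2 or _b are one class to them, and where a whole thing is asked for, a point or a joint stands for the part that bears it (a point fixed in the world has none). Each returns a list of dicts, best first, with "confidence" (0 to 1); they miss things now and then, are a little off and sometimes report something else, mostly with a low value. They report only what shows in the picture. A call takes as long as a camera call.
- look_for(camera, name): "at" ([column, row] in pixels, amid what is visible of it).
- tip_of(camera, name): "at" ([column, row] in pixels: a listed point, or the origin of a listed thing).
Readings, each from a call of its own:
- read_time_s(): time.
- read_qpos(): joint angles.
- read_joint_vel(): joint speeds.
- read_effort(): joint torques, N m.
- read_eef_pos(): TCP position.
- read_tcp_rot(): TCP orientation.
- read_ft_force(): force on the tool from outside, world axes, zero at the start.
- read_ft_torque(): the same for the moment, N m.
- read_finger_gap(): finger opening in m.
Only numpy, scipy, OpenCV 4.12 (cv2) and the standard library are available. Lean on these libraries where they do the work, as an engineer would, in place of code of your own. Each camera call takes 0.05 s, during which the arm holds its last target.

## Working session

There is one attempt and no reset: what is moved stays moved. The work goes in short steps, each a Python script; the robot and the scene stay as the last script left them, time stands still between calls to the robot, and variables do not carry over. Pictures are saved under pics/ and viewed, and the job is handed in when it is done.

```bash
ls; mkdir -p pics; python3 - <<'E'
from bench import *
import cv2,numpy as np
for c in ("top","side"):
    im=read_camera(c); cv2.imwrite(f"pics/{c}0.png",im[:,:,::-1])
    for n in ("red_tab","blue_tab","rail_mid","sleeve_pos","catch","board"):
        print(c,n,[(np.round(d["at"],1).tolist(),round(d["confidence"],2)) for d in tip_of(c,n)[:2]],[(np.round(d["at"],1).tolist(),round(d["confidence"],2)) for d in look_for(c,n)[:2]])
    p=camera_params(c);print(np.round(p["K"],1).tolist(),np.round(p["camera_from_world"],3).tolist())
print(read_time_s(),read_tcp_rot(),read_ft_force(),read_finger_gap())
E
```

```text
pics
top red_tab [([366.1, 208.6], 0.7)] [([366.3, 211.4], 0.67)]
top blue_tab [([205.2, 250.8], 0.8)] [([206.6, 250.5], 0.71)]
top rail_mid [([282.9, 227.6], 0.76)] [([275.4, 209.6], 0.81)]
top sleeve_pos [([220.6, 246.8], 0.79), ([269.8, 168.4], 0.36)] [([274.7, 209.2], 0.82)]Traceback (most recent call last):
  File "<stdin>", line 6, in <module>
ValueError: it knows: block, blue_tab, board, gouge, jar, mug, notch_range, rail_mid, red_tab, sleeve_pos
```

```bash
cat > h.py <<'E'
from bench import *
import cv2,numpy as np
def ray(c,px,z):
    p=camera_params(c);K=np.array(p["K"]);T=np.array(p["camera_from_world"])
    R=T[:3,:3];o=-R.T@T[:3,3];d=R.T@np.linalg.inv(K)@np.array([px[0],px[1],1.])
    return o+d*(z-o[2])/d[2]
def proj(c,X):
    p=camera_params(c);K=np.array(p["K"]);T=np.array(p["camera_from_world"])
    q=K@(T[:3,:3]@np.array(X)+T[:3,3]);return q[:2]/q[2]
E
python3 - <<'E'
from h import *
Z=dict(red_tab=.048,blue_tab=.048,rail_mid=.046,sleeve_pos=.048,board=0,block=.02,mug=0,jar=0,gouge=.038)
for c in ("top","side"):
    im=read_camera(c); cv2.imwrite(f"pics/{c}0.png",cv2.resize(im[:,:,::-1],(800,600),interpolation=cv2.INTER_CUBIC))
    for n in Z:
        print(c,n,[(np.round(d["at"],1).tolist(),round(d["confidence"],2),np.round(ray(c,d["at"],Z[n]),4).tolist()) for d in tip_of(c,n)[:2]])
    p=camera_params(c);T=np.array(p["camera_from_world"]);print(np.round(-T[:3,:3].T@T[:3,3],3))
print(read_time_s(),read_tcp_rot(),read_ft_force(),read_finger_gap())
E
```

```text
top red_tab [([365.8, 212.5], 0.59, [0.6013, -0.1808, 0.048])]
top blue_tab [([208.2, 252.9], 0.58, [0.5125, 0.1344, 0.048]), ([219.0, 247.1], 0.36, [0.5245, 0.1134, 0.048])]
top rail_mid [([286.0, 229.6], 0.82, [0.5629, -0.0198, 0.046]), ([398.9, 150.0], 0.5, [0.7339, -0.2504, 0.046])]
top sleeve_pos [([222.2, 246.7], 0.75, [0.5254, 0.107, 0.048])]
top board []
top block [([269.4, 175.6], 0.81, [0.6786, 0.0168, 0.02])]
top mug [([398.5, 148.7], 0.69, [0.7498, -0.2627, 0.0]), ([366.8, 211.8], 0.16, [0.6093, -0.193, 0.0])]
top jar [([145.7, 199.4], 0.77, [0.6245, 0.2791, 0.0]), ([221.0, 247.1], 0.69, [0.5269, 0.115, 0.0])]
top gouge [([365.7, 213.0], 0.71, [0.6016, -0.1827, 0.038]), ([268.3, 165.8], 0.61, [0.6954, 0.0194, 0.038])]
[0.482 0.005 0.942]
side red_tab [([285.3, 287.2], 0.64, [0.5998, -0.173, 0.048])]
side blue_tab [([221.4, 173.8], 0.5, [0.5177, 0.1452, 0.048])]
side rail_mid [([251.3, 230.5], 0.62, [0.5586, -0.0261, 0.046])]
side sleeve_pos [([225.9, 185.1], 0.61, [0.5233, 0.1085, 0.048])]
side board [([255.4, 146.6], 0.41, [0.6144, 0.2774, 0.0])]
side block [([308.4, 219.1], 0.89, [0.6861, 0.0069, 0.02]), ([251.1, 229.5], 0.59, [0.5615, -0.0017, 0.02])]
side mug [([373.4, 335.6], 0.77, [0.7462, -0.2721, 0.0])]
side jar [([312.7, 207.7], 0.46, [0.7081, 0.055, 0.0])]
side gouge [([314.9, 210.8], 0.71, [0.7002, 0.0122, 0.038])]
[ 0.465 -0.718  0.88 ]
1.45 [ 2.28334242e-01  9.73582802e-01 -2.91320307e-05 -5.55156681e-06] [0.16060069 0.19714287 0.10434473] 0.08541439273567894
```

View pics/top0.png

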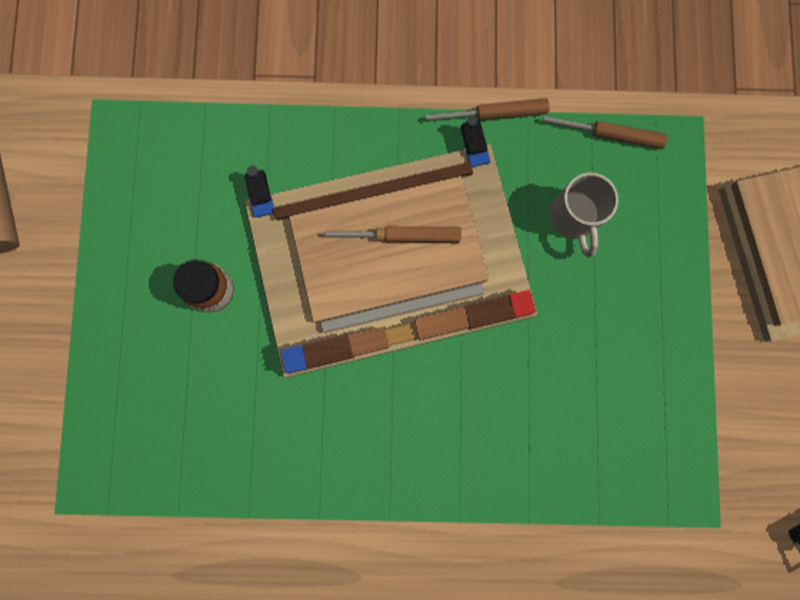

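View pics/side0.png

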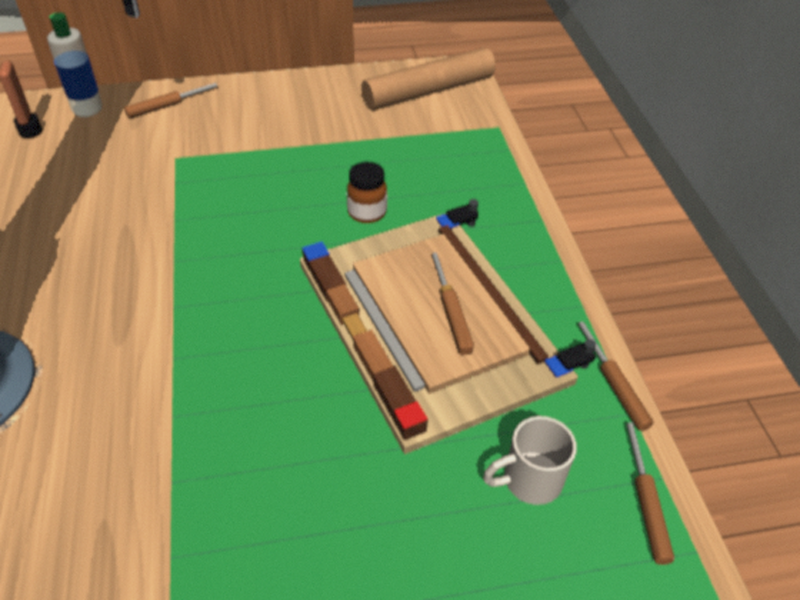

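The top picture shows the red tab at about (365,212), on the rail's right (-y) end, and the blue tab at about (205,251). The brass notch shows at about (280,234), in native pixels. The side view agrees. I'll refine these by colour.

```bash
python3 - <<'E'
from h import *
for c in ("top","side"):
    im=read_camera(c); cv2.imwrite(f"pics/raw_{c}.png",im[:,:,::-1])
    hsv=cv2.cvtColor(im,cv2.COLOR_RGB2HSV)
    P={}
    for n,lo,hi,g in (("red",(0,200,150),(6,255,255),(.6,-.177)),("blue",(105,120,80),(125,255,255),(.516,.147)),):
        m=cv2.inRange(hsv,lo,hi); N,l,s,ce=cv2.connectedComponentsWithStats(m)
        px=proj(c,[*g,.05])
        i=1+np.argmin(np.linalg.norm(ce[1:]-px,axis=1)); print(c,n,s[i],ce[i],np.round(ray(c,ce[i],.05),4))
        P[n]=ray(c,ce[i],.05)
    d=P["blue"]-P["red"];print("dist",np.linalg.norm(d),"mid",(P["blue"]+P["red"])/2,"yaw",np.arctan2(-d[0],d[1]))
    mid=(P["blue"]+P["red"])/2;mid[2]=.046;u=d/np.linalg.norm(d)
    print([ (y,im[tuple(np.round(proj(c,mid+u*y/1000))[::-1].astype(int))].tolist()) for y in range(-90,91,6)])
E
python3 - <<'E'
import cv2
a=cv2.imread('pics/raw_top.png')[190:275,190:390];cv2.imwrite('pics/zt.png',cv2.resize(a,None,fx=4,fy=4,interpolation=cv2.INTER_CUBIC))
E
```

```text
Traceback (most recent call last):
ValueError: attempt to get argmin of an empty sequence
```

View pics/zt.png

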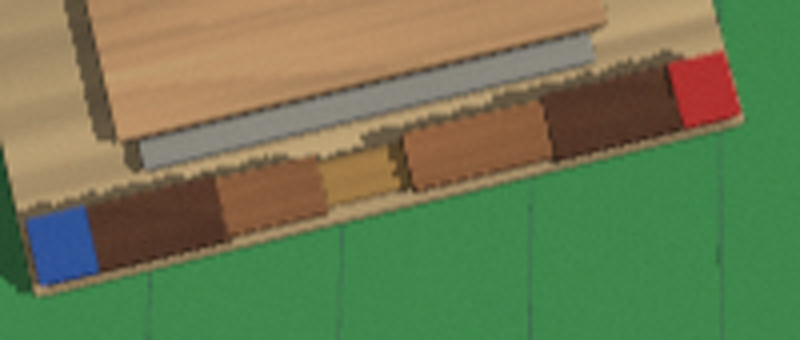

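The zoom shows the brass notch from about zoom column 325 to 405 (native 271 to 291), with the red tab on the right and the blue tab on the left. The red threshold was too strict, so I'll loosen it.

```bash
python3 - <<'E'
from h import *
for c in ("top","side"):
    im=cv2.imread(f"pics/raw_{c}.png")[:,:,::-1].copy() if c=="top" else read_camera(c)
    r,g,b=[im[:,:,i].astype(int) for i in range(3)]
    P={}
    for n,m,gs in (("red",(r>2.2*g)&(r>110)&(r>2.2*b),(.6,-.177)),("blue",(b>1.5*r)&(b>1.3*g)&(b>100),(.516,.147))):
        N,l,s,ce=cv2.connectedComponentsWithStats(m.astype(np.uint8))
        px=proj(c,[*gs,.05])
        i=1+np.argmin(np.linalg.norm(ce[1:]-px,axis=1)+100*(s[1:,4]<20)); print(c,n,s[i],ce[i],np.round(ray(c,ce[i],.05),4))
        P[n]=ray(c,ce[i],.05)
    d=P["blue"]-P["red"];print("dist",np.linalg.norm(d),"mid",(P["blue"]+P["red"])/2,"yaw",np.arctan2(-d[0],d[1]))
    mid=(P["blue"]+P["red"])/2;mid[2]=.046;u=d/np.linalg.norm(d)
    print([ (y,im[tuple(np.round(proj(c,mid+u*y/1000))[::-1].astype(int))].tolist()) for y in range(-50,51,4)])
    for q in ((271,237),(291,233)):
        if c=="top": print("notch px",[ (z,np.round(u@(ray(c,q,z)-np.r_[mid[:2],z]),4)) for z in (.036,.046)])
E
```

```text
top red [357 203  18  19 241] [365.45228216 212.09128631] [ 0.6019 -0.1797  0.05  ]
top blue [197 242  18  19 258] [205.20542636 251.12790698] [0.5158 0.1402 0.05  ]
dist 0.33133123053640867 mid [ 0.55883588 -0.01973819  0.05      ] yaw 0.262952650803298
[(-50, [140, 94, 62]), (-46, [144, 98, 65]), (-42, [140, 94, 60]), (-38, [142, 96, 61]), (-34, [144, 96, 64]), (-30, [143, 96, 62]), (-26, [143, 96, 64]), (-22, [147, 99, 65]), (-18, [142, 96, 63]), (-14, [144, 97, 63]), (-10, [72, 56, 36]), (-6, [96, 74, 43]), (-2, [158, 121, 71]), (2, [155, 118, 68]), (6, [159, 123, 70]), (10, [155, 119, 68]), (14, [157, 119, 69]), (18, [156, 119, 68]), (22, [157, 121, 69]), (26, [157, 120, 69]), (30, [154, 117, 66]), (34, [145, 103, 66]), (38, [131, 88, 58]), (42, [131, 89, 60]), (46, [133, 91, 60]), (50, [130, 89, 58])]
notch px [(0.036, np.float64(0.0316)), (0.046, np.float64(0.0318))]
notch px [(0.036, np.float64(-0.0099)), (0.046, np.float64(-0.0093))]
side red [276 281  23  19 285] [286.8877193  290.08421053] [ 0.6011 -0.181   0.05  ]
side blue [212 170  18  12 151] [220.43046358 175.41721854] [0.5148 0.1383 0.05  ]
dist 0.3308400050487805 mid [ 0.55797241 -0.02134837  0.05      ] yaw 0.26378881091530354
[(-50, [171, 111, 69]), (-46, [169, 109, 70]), (-42, [169, 110, 69]), (-38, [169, 110, 69]), (-34, [171, 112, 72]), (-30, [174, 113, 70]), (-26, [171, 110, 68]), (-22, [173, 112, 70]), (-18, [173, 112, 71]), (-14, [171, 110, 69]), (-10, [187, 136, 77]), (-6, [189, 142, 77]), (-2, [192, 145, 78]), (2, [189, 141, 74]), (6, [188, 140, 74]), (10, [191, 147, 76]), (14, [190, 142, 73]), (18, [187, 141, 73]), (22, [181, 134, 71]), (26, [156, 114, 64]), (30, [114, 74, 45]), (34, [146, 93, 58]), (38, [157, 101, 62]), (42, [158, 101, 64]), (46, [158, 103, 64]), (50, [159, 104, 64])]
```

Geometry is consistent: the tab spacing measures 331 mm against 334 nominal, yaw is 0.263, and the notch spans y ≈ -11 to +33 mm. Next I'll shut the gripper and go above the red tab.

```bash
cat >> h.py <<'E'
MID=np.array([.5585,-.0205]);YAW=.2633
U=np.array([-np.sin(YAW),np.cos(YAW)]);V=np.array([np.cos(YAW),np.sin(YAW)])
phi=(YAW+np.pi/2)/2
Q=[np.cos(phi),np.sin(phi),0.,0.]
def P(y,tipz,x=0): return [*(MID+U*y+V*x),tipz+.019]
def fz(n=4):
    return float(np.mean([read_ft_force()[2] for _ in range(n)]))
E
python3 - <<'E'
from h import *
move_gripper(0.0,40)
print(read_finger_gap(),read_time_s())
for y in (-.165,-.1,0,.011): print(inverse_kinematics(P(y,.06),Q))
move_ptp(P(-.165,.20),Q);print(read_time_s())
movel(P(-.165,.058),speed=.12)
pause(.3)
t=read_time_s();print([read_ft_force().round(2).tolist() for _ in range(3)],t,read_time_s(),read_eef_pos(),P(-.165,.058),read_tcp_rot(),Q)
im=read_camera("top");cv2.imwrite("pics/a_top.png",cv2.resize(im[150:300,150:420,::-1],None,fx=2.9,fy=2.9))
im=read_camera("side");cv2.imwrite("pics/a_side.png",cv2.resize(im[150:360,150:420,::-1],None,fx=2.8,fy=2.8))
E
```

```text
-0.0002557127912133391 2.3167
[-0.36955427  0.67877157  0.78774721  1.80013482 -0.59513518  0.91694093
  0.94805542]
[-0.3838419   0.57090952  0.64436887  1.87575886 -0.44949793  0.84364907
  0.75355076]
[-0.49389817  0.48246598  0.54991151  1.96379779 -0.34875609  0.78885847
  0.51769565]
[-0.5088022   0.47555396  0.54277886  1.97112799 -0.34120425  0.78482402
  0.49288484]
5.2167
[[-0.39, -0.57, -1.32], [-0.39, -0.57, -1.32], [-0.39, -0.57, -1.32]] 6.85 6.85 [ 0.60174655 -0.17980114  0.07747431] [np.float64(0.6014442584828633), np.float64(-0.17981349805762542), 0.077] [6.08122080e-01 7.93843408e-01 2.68708582e-04 3.27141370e-04] [np.float64(0.6081659998596294), np.float64(0.79380987434948), 0.0, 0.0]
```

View pics/a_side.png

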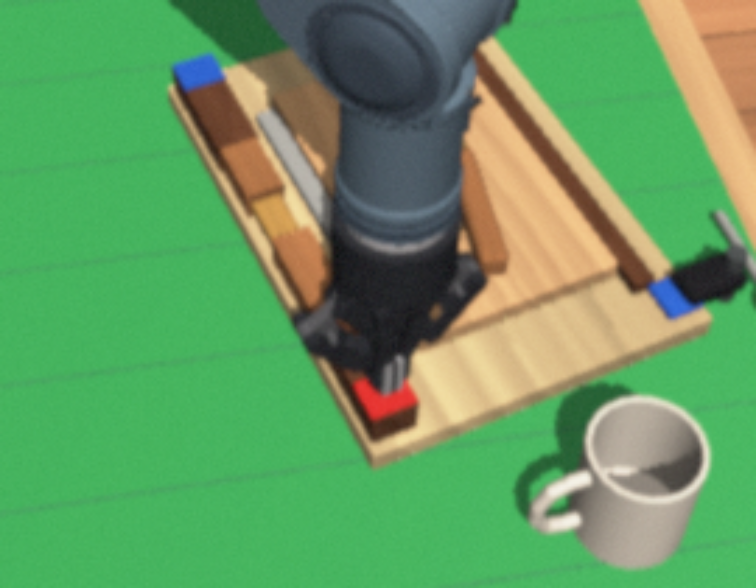

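View pics/a_top.png

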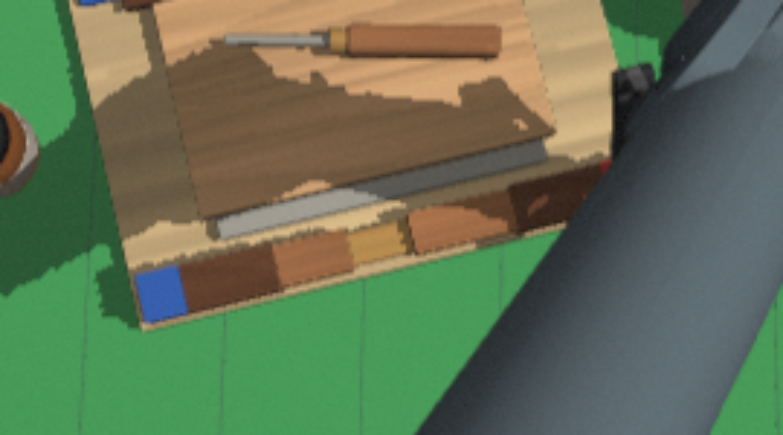

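The side view shows the shut fingertips just above the red tab, around crop (392,380). Next is a guarded descent.

```bash
cat >> h.py <<'E'
def descend(y,z,zmin,f0,thr=1.5,step=.0007,x=0):
    while z>zmin:
        z-=step; movel(P(y,z,x),Q,speed=.02); pause(.05)
        f=fz(1)-f0
        if f>thr: break
    return z,f
E
python3 - <<'E'
from h import *
f0=fz()
z,f=descend(-.165,.058,.044,f0)
print(z,f,read_eef_pos(),read_time_s())
pause(.2);print(read_ft_force()-[0,0,f0],read_time_s())
E
```

```text
0.04960000000000001 5.170139871806122 [ 0.60146854 -0.17984726  0.06925534] 10.55
[-1.8267742   0.75585083  3.86018906] 10.75
```

Contact with the tab was at tip z ≈ 0.050, as expected, with 3.9 N. Now I'll slide inwards off the tab onto the sleeve.

```bash
python3 - <<'E'
from h import *
f0=-1.32
for y in (-.155,-.145,-.138,-.130):
    movel(P(y,.0497),Q,speed=.03); print(y,(read_ft_force()-[0,0,f0]).round(2),read_eef_pos()[2].round(5))
z,f=descend(-.130,.0497,.044,f0,step=.0005)
print(z,f,read_eef_pos(),read_time_s())
for y in (-.12,-.11,-.10):
    movel(P(y,z),Q,speed=.04); print(y,(read_ft_force()-[0,0,f0]).round(2),read_eef_pos()[2].round(5))
print(read_time_s())
E
```

```text
-0.155 [ 0.21 -1.75  5.42] 0.0692
-0.145 [ 1.19 -2.98  5.98] 0.06906
-0.138 [0.51 0.64 0.98] 0.06741
-0.13 [-0.13  0.27  1.63] 0.06856
0.0492 2.257280429911262 [ 0.59232183 -0.14626816  0.06822859] 12.8167
-0.12 [0.1  0.36 1.54] 0.06815
-0.11 [ 0.36 -0.55  1.71] 0.06812
-0.1 [0.51 0.07 1.87] 0.06812
14.0167
```

```bash
python3 - <<'E'
from h import *
pause(.2);f0=fz();print("bias",f0,read_ft_force())
z,f=descend(-.10,.0492,.044,f0,step=.0005)
print(z,f,read_eef_pos(),read_time_s())
for y in (-.095,-.09,-.085,-.08):
    movel(P(y,z),Q,speed=.02); print(y,(read_ft_force()-[0,0,f0]).round(2),read_eef_pos()[2].round(5))
print(read_time_s())
E
```

```text
bias 0.1409676129332936 [0.56639677 0.53244275 0.14096761]
0.0477 6.09376066324961 [ 0.58466803 -0.11713983  0.06723028] 15.1167
-0.095 [ 0.25 -2.67  4.83] 0.06723
-0.09 [ 0.42 -3.53  5.02] 0.06722
-0.085 [ 0.73 -3.14  5.75] 0.06717
-0.08 [ 1.4  -4.3   6.25] 0.06708
16.7167
```

The fingers are sliding on the sleeve with 5 N and steady friction. On to the strip.

```bash
python3 - <<'E'
from h import *
f0=.14
for y in (-.074,-.066,-.06):
    movel(P(y,.0479),Q,speed=.03); print(y,(read_ft_force()-[0,0,f0]).round(2),read_eef_pos()[2].round(5))
pause(.3); f0=fz(); print("bias",f0)
z,f=descend(-.06,.0479,.042,f0,step=.0004)
print(z,f,read_eef_pos(),read_time_s())
for y in (-.05,-.04,-.03,-.02,-.01,-.004,0,.004,.008,.011):
    movel(P(y,z),Q,speed=.03); print(y,(read_ft_force()-[0,0,f0]).round(2),read_eef_pos()[2].round(5))
print(read_time_s())
E
```

```text
-0.074 [-0.05  0.   -1.23] 0.06543
-0.066 [-0.14 -0.19  0.19] 0.06678
-0.06 [-0.19  0.12 -0.58] 0.06687
bias 0.4958933504230297
0.04590000000000001 3.789563657160664 [ 0.5741691  -0.07841576  0.06520221] 19.6333
-0.05 [ 0.48 -0.92  2.28] 0.0652
-0.04 [ 0.54 -2.48  4.44] 0.06516
-0.03 [ 0.25 -3.14  4.87] 0.06516
-0.02 [-0.79 -3.36  4.79] 0.06514
-0.01 [ 0.26 -2.89  6.15] 0.06512
-0.004 [-0.33  0.56  0.28] 0.06338
0 [-1.21 -0.78 -0.64] 0.06442
0.004 [-0.33  0.87 -0.98] 0.06484
0.008 [ 0.88 -0.61 -0.7 ] 0.06489
0.011 [ 1.01  0.11 -1.02] 0.06484
23.5
```

The fingers dropped into the notch near y ≈ -5 mm as the trailing edge left the strip, which matches the picture. Now pressing at its centre, y = 11 mm.

```bash
python3 - <<'E'
from h import *
pause(.2);f0=fz();print("bias",f0)
movel(P(.011,.038),Q,speed=.03);pause(.1);print(fz()-f0,read_eef_pos()[2])
z=.038
while z>.0285:
    z-=.0006; movel(P(.011,z),Q,speed=.02); pause(.08); f=fz(1)-f0
    print(round(z,4),round(f,2),read_eef_pos()[2].round(5))
    if f>11: break
pause(.3);print(read_ft_force().round(2),read_eef_pos(),read_time_s())
im=read_camera("top");cv2.imwrite("pics/b_top.png",cv2.resize(im[150:300,150:420,::-1],None,fx=2.9,fy=2.9))
im=read_camera("side");cv2.imwrite("pics/b_side.png",cv2.resize(im[120:330,150:420,::-1],None,fx=2.8,fy=2.8))
E
```

```text
bias 0.917742036422829
-1.1073882436519895 0.056955026858202126
0.0374 -0.78 0.05645
0.0368 0.09 0.05578
0.0362 -0.87 0.0552
0.0356 -0.02 0.05465
0.035 0.16 0.05407
0.0344 0.3 0.05347
0.0338 1.55 0.05287
0.0332 1.29 0.05228
0.0326 2.46 0.05165
0.032 3.84 0.05106
0.0314 4.03 0.05045
0.0308 5.22 0.04991
0.0302 5.4 0.04939
0.0296 6.59 0.04906
0.029 9.33 0.04885
0.0284 12.59 0.04866
[-3.34  0.39 13.73] [ 0.55576853 -0.00989705  0.04864458] 29.85
```

View pics/b_side.png

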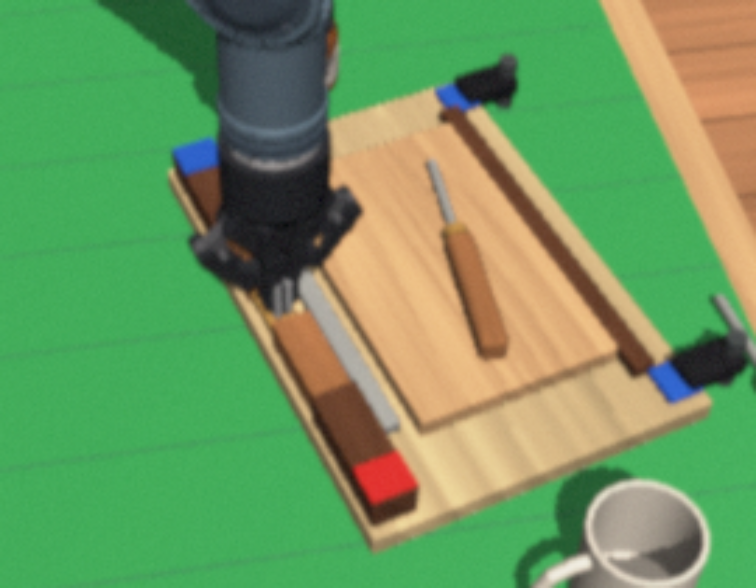

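View pics/b_top.png

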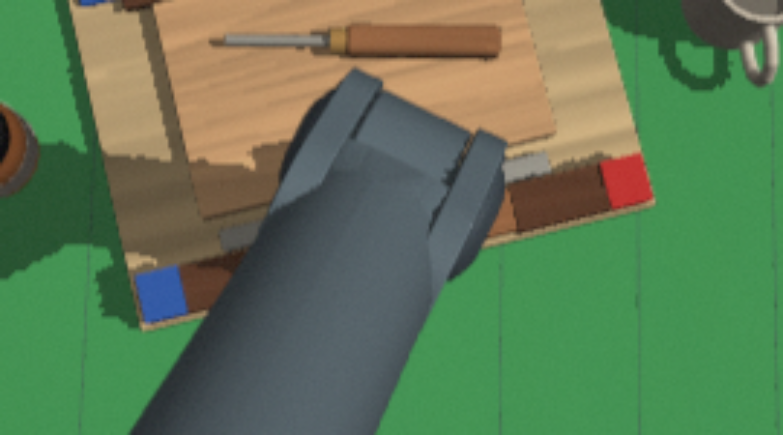

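The pictures show the steel jaw now standing clear of the woodblock, with a visible gap along its edge. The gouge, mug and woodblock are unmoved. The force curve rose about 1 N/mm, then hit a hard stop at tip z ≈ 0.030, so the catch is fully down at about 13 N.

```bash
python3 - <<'E'
from h import *
print(read_ft_force().round(2),read_eef_pos()[2],read_time_s()); sign_off()
E
```

```text
[-3.92  1.29 13.67] 0.048646084786545515 29.95
the job is handed in; nothing more can be done
```

I handed the job in at about 30 s with the shut fingers holding the catch fully down; no verdict is reported.

- **Sweep:** I touched the red tab (-y end) at about 4–5 N, slid over the sleeve and strip at about 2–6 N, and dropped into the notch.
- **Notch:** The pictures put its centre at y ≈ +11 mm. The fingers dropped in at y ≈ -10 to -4 mm, in line with that.
- **Press:** Force rose about 1 N per mm, then met a hard stop at fingertip height ≈ 30 mm. The fingers were holding with about 13 N.
- **Last pictures:** The jaw stood clear of the woodblock. The woodblock, gouge and mug looked unmoved. The jar was only partly in view, but nothing came near it.
- **Checks that disagreed:**
  - The vertical force reading's zero drifted by 1–2 N between moves, so I re-zeroed it several times.
  - Because of that drift, one early reading on the sleeve looked like contact when there was none; I then went lower until contact was real.
  - The catch and jaw travel could not be read directly. I judged them from fingertip height, force and the pictures.

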